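# Open the safety-capped pot and park the cap

## Task

Open the pot: press its spring-loaded safety cap down, turn it anticlockwise while keeping it down until you feel it come up against its stop, then lift it straight off and put it upright in the cap holder, plug in the hole and disc flat on the rim. Press with 12 to 20 N, do not twist hard against the stop (0.3 N m is plenty), set it down gently (well under 40 N), and leave the other things on the worktop where they are.

Things in the scene. Friction and masses are not known exactly. Their poses are not given: they have to be found in the camera images.
- cap_grip (a point): Centre of the safety cap's grip bar. The cap (about 90 g) is a black ribbed disc, 64 mm across, 10 mm thick; on it stands the bar, 52 mm long along the cap's x, 18 mm wide along y, 28 mm tall. This point is half-way up the bar: 14 mm above the disc's top, 24 mm above its underside. z is up the axis. It starts locked, the disc 14 mm above the pot's rim.
- cap: The cap as a whole; origin at the foot of its plug, 50 mm below the bar's centre. Under the disc: a shoulder 44 mm across, 4 mm thick, then a plug 28 mm across, 22 mm long, two lugs along the cap's x reaching 22 mm from the axis. A spring lifts the locked cap with 6 N, plus 1 N per mm pressed. The lugs clear their teeth 5 mm down (11 N); at 10 mm (16 N) the shoulder meets the rim, a hard stop.
- pot_rim (a point): Centre of the pot neck's top edge, 104 mm above the worktop; x is the cap's x while locked. Kept down, the cap turns anticlockwise from above (positive about z) to a stop 55 to 85 degrees from locked; the angle differs from pot to pot and is hidden: feel for it. Only at the stop (within 5 degrees) does the cap come straight up; before it the lugs are held under a roof.
- pot: The pot, fixed: grey can 76 mm across on a bolted flange 96 mm across, bare metal neck 58 mm across; origin at the centre of its foot. Turning the pressed cap takes little, under 0.2 N m. Two lugs 19 mm from the axis meet the stop: 0.3 N m there loads each with 8 N and is plenty to feel. The forces between cap and pot, push and both lugs added up, must stay under 50 N.
- holder_rim (a point): Centre of the cap holder's open top, 70 mm above the worktop. The fixed steel cup is 68 mm across on a foot 88 mm across; its hole is 52 mm across, 56 mm deep. The cap's plug hangs in the hole and the disc's underside rests on the rim (grip bar's centre then 24 mm above the rim). Any angle about the axis will do.
- cap_holder: The cap holder as a whole (see holder_rim); origin at the centre of its foot. Surroundings to keep clear of: a big assembly fixture covers all that is left of y = 0.35 (up to 0.19 m high at its front corner, 0.45 m farther back); a screwdriver hangs above x 0.72, y 0.12 down to z 0.29, and a monitor beyond x 0.6 on the right from about z 0.3 up.
- marker: marker pen lying on the worktop between pot and holder, 130 mm long along its own y, 15 mm thick; a bystander, origin at the centre of its underside
- cup_a: turned aluminium cup, 36 mm wide, 43 mm tall, near the front edge; a bystander, origin at the centre of its underside
- cup_b: second turned aluminium cup, same size, near the front edge; a bystander, origin at the centre of its underside
- spanner: open-ended spanner lying flat behind the pot and the holder, 137 mm long along its own y, 8 mm thick; a bystander, origin at the centre of its underside
- grease: round grease tin, 69 mm wide, 28 mm tall; a bystander, origin at the centre of its underside
- threadlock: small slim bottle with a pointed tip, 34 mm wide, 98 mm tall; a bystander, origin at the centre of its underside
- tape: roll of tape lying flat, 92 mm wide, 19 mm tall; a bystander, origin at the centre of its underside
- measure: tape measure standing on its base, 36 x 80 mm, 62 mm tall; a bystander, origin at the centre of its underside

How it is judged:
By the outcome, as a careful person would: the job done as asked, in the order asked, and still so for the second after the job is handed in, with the robot touching nothing.
It also fails if it takes over 72 s, if anything falls off the work surface, if the arm or the gripper's body presses on something with over 40 N, if the wrist force passes 120 N, or if a joint passes its speed limit or range.

## Robot

A 7-joint arm with a two-finger parallel gripper is mounted at the origin on a cart in front of the work surface, level with it; the furniture and walls round the work are solid. World frame = base frame: x ahead of the robot, y to its left, z up, the work surface at z = 0. Lengths are in m, angles in degrees, forces in N, time in s.
With the tool pointing down it reaches from about 0.425 to 0.95 m from the base axis. Payload 16.7 kg.
Tool frame: the origin (TCP) lies on the centre line of the jaws, within the pads' length; the fingertips stand 8 mm ahead of it and the grasp point (between the pads) lies 11 mm behind it; z points along the fingers, x is the direction in which the jaws open and shut, and the axes are right-handed (so a half turn about z gives the same grasp; the last joint's range is limited). The gripper opens to 94 mm and grips with 3 to 60 N. Pads are 16 mm wide; open, the fingers measure 119 mm over their backs; the gripper's body (75 mm by 177 mm) begins 78 mm behind the grasp point.
Start: joints at [-74.456, 24.414, 4.234, 92.017, -1.954, 63.644, -3.845], TCP at [0.276, 0.616, 0.213] pointing down, gripper open.
Joint ranges: [-163.25, 163.25], [-28.42, 122.38], [-70.27, 78.77], [12.13, 141.07], [-58.53, 238.53], [9.26, 117.41], [-156.51, 156.51]. Speed limits (degrees/s): [108.29, 108.29, 136.94, 136.94, 172.46, 172.46, 172.46].

## Interface

Orientations are given as a 3x3 rotation matrix whose columns are the frame's x, y, z axes.
In Python, from bench import manip gives the robot as it stands.
- The arm moves only by the shell command python3 -m inch 'ROWS' [OPENING] [FORCE]. ROWS is JSON, a list of rows, each an object of numbers: "dx", "dy", "dz": the shift along the tool's x, y, z in cm; "ax", "ay", "az": the turn, a rotation vector about the tool's x, y, z in rad. In form: [{"dx": .., "dy": .., "dz": .., "ax": .., "ay": .., "az": ..}, ...]. A call has 1 to 20 rows; each row shifts and turns the commanded pose from where the row before left it, along the tool's axes as they then stand; what a row does not reach is not made up. A row lasts 1/10 s, in which the tool goes at most 50 mm and 8.59 degrees, less where a joint would pass 70% of its speed; a pose out of reach is approached as far as the arm can. A call is refused whole if a number of a shift passes 5 or a number of a turn 0.15, either way. A call with a gripper value outside its range is refused whole. OPENING is the finger opening in cm, from 0 to 9.4, set as the call begins (- or left out, the last holds). The fingers move at their own pace and stop on an object; FORCE is the grip in N (left out, the last holds). Time passes only in rows, so rows that do not move let the fingers close. It gives the time, the measured TCP pose, the force and the opening at its end, in the units of the state.
- manip.get_state(): the state, without advancing time (a new reading comes with each control period).
- manip.grab_frame(name): name is "side" or "top"; returns a dict with "frame" (384x512x3 uint8, red, green, blue), "fx", "fy", "cx", "cy" (pixels), "position" and "orientation" of the camera in the world. Camera axes: x right, y up, looking along -z (the intrinsics and any distortion apply to the point x, -y, -z); pixel columns grow to the right and rows downward; lengths in m; the calibration is good to about 2 mm. A picture is of the moment at which its call begins. There is no depth.
- manip.hand_in(): hands the job in, once; it reports no verdict.
The state is a dict: "t": time; "joint_pos": joint angles; "dq": joint speeds; "tau": joint torques, N m; "tool_pos": TCP position; "tcp_rot": TCP orientation; "contact_force": force on the tool from outside, world axes, zero at the start; "ft_torque": the same for the moment, N m; "width": opening from 0.0 (shut) to 1.0 (fully open).
Only numpy, scipy, OpenCV 4.12 (cv2) and the standard library are available. Lean on these libraries where they do the work, as an engineer would, in place of code of your own. Each camera call takes 0.05 s, during which the arm holds its last target. There are 200 camera calls.

## Working session

There is one attempt and no reset: what is moved stays moved. The work goes in short steps, Python scripts to look and compute and a shell command to move; the robot and the scene stay as the last step left them, time stands still between calls to the robot, and variables do not carry over. Pictures are saved under pics/ and viewed, about 8 in all and at most 12, crops included, and the job is handed in when it is done.

```bash
ls; mkdir -p pics; python3 - <<'E'
from bench import manip
import cv2,pickle,numpy as np
np.set_printoptions(precision=4,suppress=True)
for n in("side","top"):
    f=manip.grab_frame(n); pickle.dump(f,open(f"pics/{n}0.pkl","wb"))
    cv2.imwrite(f"pics/{n}0.png",f["frame"][:,:,::-1])
    print(n,{k:v for k,v in f.items() if k!="frame"})
s=manip.get_state();print(s)
E
```

```text
pics
side {'fx': 418.3740324337101, 'fy': 418.3740324337101, 'cx': 251.80529641157267, 'cy': 182.28634565156122, 'position': array([0.3955, 0.7156, 0.7556]), 'orientation': array([[-0.9485,  0.2291, -0.2189],
       [-0.3168, -0.7037,  0.6359],
       [-0.0084,  0.6725,  0.74  ]])}
top {'fx': 459.1533625988282, 'fy': 459.1533625988282, 'cx': 249.19702276878272, 'cy': 198.42719704577257, 'position': array([0.3922, 0.1622, 1.1044]), 'orientation': array([[-0.0036,  0.9813, -0.1924],
       [-0.9997,  0.0015,  0.0262],
       [ 0.026 ,  0.1924,  0.981 ]])}
{'t': 0.1, 'joint_pos': array([-74.4536,  24.4471,   4.2321,  92.0459,  -1.9543,  63.6449,
        -3.8431]), 'dq': array([ 0.0371, -0.1399,  0.0506, -0.1847, -0.1054,  0.0571,  0.012 ]), 'tau': array([  0.0085, -93.7471,   3.6773, -45.5037,  -0.0486,   0.017 ,
         0.0001]), 'tool_pos': array([0.2756, 0.6158, 0.2129]), 'tcp_rot': array([[ 0.4085,  0.9127, -0.0004],
       [ 0.9127, -0.4085, -0.0011],
       [-0.0011,  0.0001, -1.    ]]), 'contact_force': array([-0.4982, -0.6284,  0.3443]), 'ft_torque': array([-0.0103,  0.0428,  0.0038]), 'width': 1.0017202899910997}
```

View pics/top0.png

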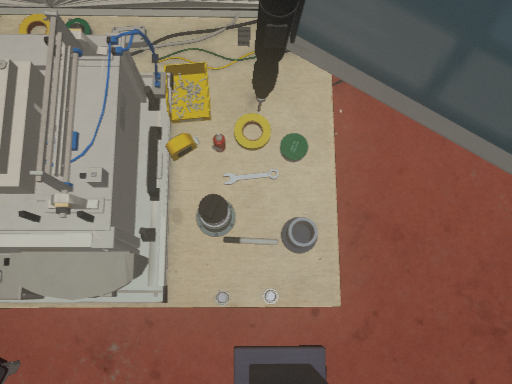

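View pics/side0.png

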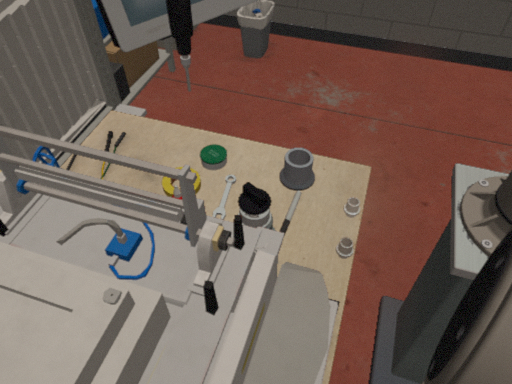

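The top view shows the pot with its black cap at about (213,210), holder at (300,234), marker (250,240) and spanner (250,177). In the side view the cap is at (256,197) and the holder at (298,168). I'll zoom in on both.

```bash
cat > h.py <<'E'
import numpy as np,cv2,pickle
np.set_printoptions(precision=4,suppress=True)
def ray(f,u,v):
    d=np.array([(u-f["cx"])/f["fx"],-(v-f["cy"])/f["fy"],-1.]); return f["position"],f["orientation"]@d
def onz(f,u,v,z):
    p,d=ray(f,u,v); return p+d*(z-p[2])/d[2]
def proj(f,P):
    c=f["orientation"].T@(np.array(P)-f["position"]); return np.array([f["cx"]+f["fx"]*c[0]/-c[2],f["cy"]+f["fy"]*c[1]/c[2]])
def tri(fa,a,fb,b):
    A=np.zeros((3,3));y=np.zeros(3)
    for f,q in((fa,a),(fb,b)):
        p,d=ray(f,*q);d=d/np.linalg.norm(d);M=np.eye(3)-np.outer(d,d);A+=M;y+=M@p
    return np.linalg.solve(A,y)
def load(n): return pickle.load(open(f"pics/{n}.pkl","rb"))
E
python3 - <<'E'
from h import *
t=load("top0");s=load("side0")
a=cv2.resize(t["frame"][180:260,180:330],None,fx=5,fy=5,interpolation=cv2.INTER_CUBIC)[:, :750]
b=cv2.resize(s["frame"][140:230,230:330],None,fx=6,fy=6,interpolation=cv2.INTER_CUBIC)
cv2.imwrite("pics/a.png",a[:,:,::-1]);cv2.imwrite("pics/b.png",b[:,:,::-1])
print("cap",onz(t,213,206,.15),"holder",onz(t,302,232,.07))
E
```

```text
cap [0.5629 0.2131 0.15  ] holder [0.5175 0.0149 0.07  ]
```

View pics/a.png

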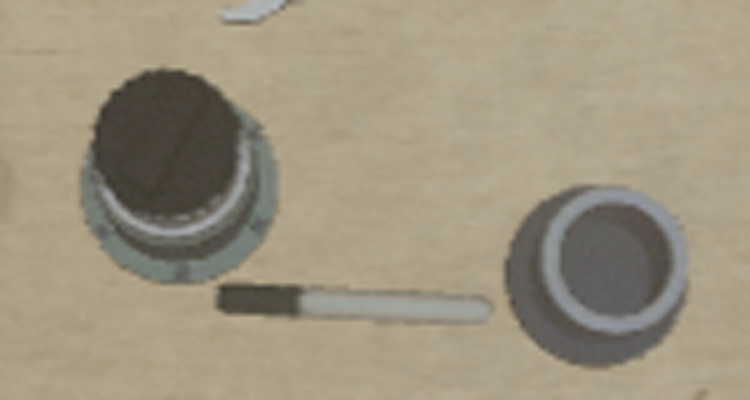

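View pics/b.png

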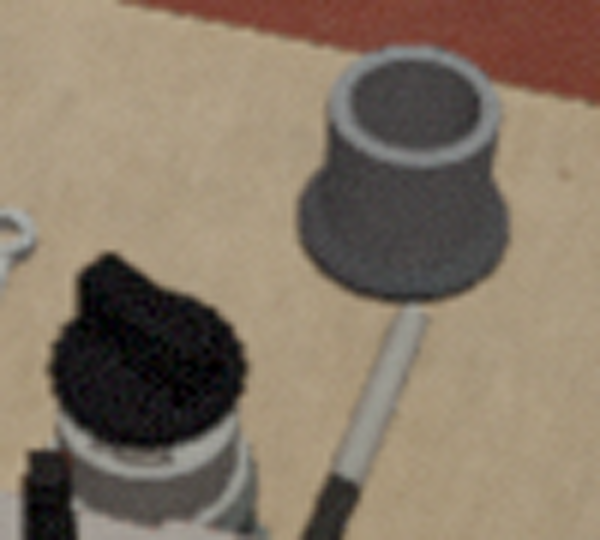

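The crops show the cap disc centred near top pixel (213.5,208), and the holder rim near (302.6,232). The bar is hard to see against the black disc, so I'll stretch the contrast there.

```bash
python3 - <<'E'
from h import *
t=load("top0");s=load("side0")
def st(f,r0,r1,c0,c1,hi,k):
    g=f["frame"][r0:r1,c0:c1].astype(float).mean(2); g=cv2.GaussianBlur(g,(0,0),.6)
    print(np.percentile(g,[1,5,20,50]))
    g=np.clip((g-5)/(hi-5),0,1)**.6*255
    return cv2.resize(g.astype(np.uint8),None,fx=k,fy=k,interpolation=cv2.INTER_CUBIC)
a=st(t,190,230,192,236,85,9);b=st(s,178,220,232,276,60,9)
h=min(a.shape[0],b.shape[0]);cv2.imwrite("pics/c.png",np.hstack([a[:h],b[:h]]))
# masks
def big(m):
    c=max(cv2.findContours(m.astype(np.uint8),0,1)[0],key=cv2.contourArea);return c
g=cv2.cvtColor(t["frame"],cv2.COLOR_RGB2HSV)
m=np.zeros(g.shape[:2]);sub=t["frame"][190:226,192:236].mean(2)<85;m[190:226,192:236]=sub
e=cv2.fitEllipse(big(m));print(e, onz(t,*e[0],.128))
# holder rim bright ring
for f,(r0,r1,c0,c1),nm in((t,(212,252,282,320),"t"),(s,(144,172,282,316),"s")):
    G=f["frame"].astype(int);sub=G[r0:r1,c0:c1]
    v=sub.mean(2);sat=sub.max(2)-sub.min(2)
    m=np.zeros(G.shape[:2]);m[r0:r1,c0:c1]=(v>118)&(sat<25)
    c=big(m);e=cv2.fitEllipse(c);print(nm,e,onz(f,*e[0],.07))
E
```

```text
[ 60.4078  62.6596  64.8073 107.3346]
[  6.5266  10.8244  20.7163 109.9476]
((212.9299774169922, 208.3937225341797), (28.29935646057129, 28.707473754882812), 18.3345890045166) [0.5616 0.2143 0.128 ]
t ((302.8052673339844, 231.3340606689453), (28.3233585357666, 28.787649154663086), 137.87551879882812) [0.519 0.013 0.07 ]
s ((298.7267761230469, 157.064208984375), (18.19612693786621, 27.749847412109375), 96.07890319824219) [0.5192 0.0168 0.07  ]
```

View pics/c.png

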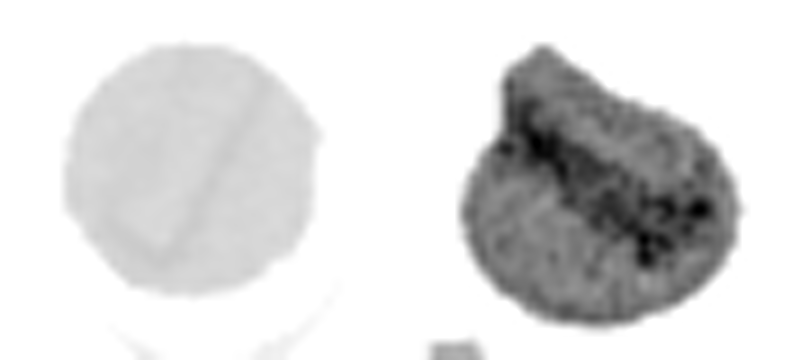

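The bar runs at roughly −26…−28° in world yaw, so the jaw axis should be at about 63°, close to the present 65.9°. I'll refine the bar angle from both views, then raise the tool and bring it round.

```bash
python3 - <<'E'
from h import *
t=load("top0");s=load("side0")
o=lambda x,y:(192+x/9,190+y/9)
q=lambda x,y:(232+(x-396)/9,178+y/9)
for z in(.128,.156):
  a,b=onz(t,*o(260,85),z),onz(t,*o(175,258),z); print("top",z,a,b,np.degrees(np.arctan2(*(a-b)[1::-1])))
  a,b=onz(s,*q(510,125),z),onz(s,*q(650,250),z); print("side",z,a,b,np.degrees(np.arctan2(*(a-b)[1::-1])))
  a,b=onz(s,*q(545,45),z),onz(s,*q(605,90),z); print("sidetopedge",z,a,b,np.degrees(np.arctan2(*(a-b)[1::-1])))
E
python3 -m inch '[{"dz":-3},{"dz":-3},{"dz":-3},{"dx":-2,"dy":1.9},{"dx":-2,"dy":1.9},{"dx":-2,"dy":1.9},{"dx":-2,"dy":1.9},{"dx":-2,"dy":1.9},{"dx":-2,"dy":1.9},{"dx":-2,"dy":1.9},{"dx":-2,"dy":1.9},{"dx":-2,"dy":1.9},{"dx":-2,"dy":1.9},{"dx":-2,"dy":1.9},{"dx":-2,"dy":1.9},{"dx":-2,"dy":1.9},{"dx":-2,"dy":1.9},{}]' 6
```

```text
top 0.128 [0.5813 0.1974 0.128 ] [0.5393 0.2172 0.128 ] -25.319704162960047
side 0.128 [0.5865 0.2051 0.128 ] [0.5463 0.2293 0.128 ] -31.08190636026871
sidetopedge 0.128 [0.5868 0.1802 0.128 ] [0.5697 0.1888 0.128 ] -26.928085420313856
top 0.156 [0.5759 0.1964 0.156 ] [0.5351 0.2157 0.156 ] -25.319704162960033
side 0.156 [0.5779 0.2279 0.156 ] [0.5396 0.251  0.156 ] -31.0819063602687
sidetopedge 0.156 [0.5782 0.2041 0.156 ] [0.562  0.2123 0.156 ] -26.928085420313856schema error: expected keys dx, dy, dz, ax, ay, az
```

```bash
python3 -m inch '[{"dx":0,"dy":0,"dz":-3,"ax":0,"ay":0,"az":0},{"dx":0,"dy":0,"dz":-3,"ax":0,"ay":0,"az":0},{"dx":0,"dy":0,"dz":-3,"ax":0,"ay":0,"az":0},{"dx":-2,"dy":1.9,"dz":0,"ax":0,"ay":0,"az":0},{"dx":-2,"dy":1.9,"dz":0,"ax":0,"ay":0,"az":0},{"dx":-2,"dy":1.9,"dz":0,"ax":0,"ay":0,"az":0},{"dx":-2,"dy":1.9,"dz":0,"ax":0,"ay":0,"az":0},{"dx":-2,"dy":1.9,"dz":0,"ax":0,"ay":0,"az":0},{"dx":-2,"dy":1.9,"dz":0,"ax":0,"ay":0,"az":0},{"dx":-2,"dy":1.9,"dz":0,"ax":0,"ay":0,"az":0},{"dx":-2,"dy":1.9,"dz":0,"ax":0,"ay":0,"az":0},{"dx":-2,"dy":1.9,"dz":0,"ax":0,"ay":0,"az":0},{"dx":-2,"dy":1.9,"dz":0,"ax":0,"ay":0,"az":0},{"dx":-2,"dy":1.9,"dz":0,"ax":0,"ay":0,"az":0},{"dx":-2,"dy":1.9,"dz":0,"ax":0,"ay":0,"az":0},{"dx":-2,"dy":1.9,"dz":0,"ax":0,"ay":0,"az":0},{"dx":-2,"dy":1.9,"dz":0,"ax":0,"ay":0,"az":0},{"dx":0,"dy":0,"dz":0,"ax":0,"ay":0,"az":0}]' 6
cat > g.py <<'E'
import sys
from h import *
from bench import manip
s=manip.get_state();R=s["tcp_rot"];T=np.array([float(v) for v in sys.argv[1:4]])
x=np.degrees(np.arctan2(R[1,0],R[0,0]))
print("t",s["t"],"pos",s["tool_pos"],"yaw",x,"F",s["contact_force"],"M",s["ft_torque"],"w",s["width"],"j",s["joint_pos"][[0,6]])
print("delta cm tool:",R.T@(T-s["tool_pos"])*100,"tilt",R[:,2])
if len(sys.argv)>4: print("az",-np.radians(float(sys.argv[4])-x))
E
python3 g.py .5616 .2143 .22 63
```

```text
t: 1.9
tool_pos: [0.4052, 0.2486, 0.3035]
tcp_rot: [[0.412, 0.911, 0.0], [0.911, -0.412, -0.0], [-0.0, 0.0, -1.0]]
contact_force: [0.4, -0.1, -0.2]
width: 0.64
t 1.9 pos [0.4052 0.2486 0.3035] yaw 65.64240896275263 F [ 0.4028 -0.0741 -0.1512] M [-0.0217 -0.0169 -0.0466] w 0.6395517377202875 j [-55.0915  26.5735]
delta cm tool: [ 3.3293 15.6594  8.3564] tilt [ 0.0001 -0.0003 -1.    ]
az 0.046118736584241524
```

```bash
python3 -m inch '[{"dx":0.5,"dy":2.6,"dz":0,"ax":0,"ay":0,"az":0},{"dx":0.6,"dy":2.6,"dz":0,"ax":0,"ay":0,"az":0.02},{"dx":0.6,"dy":2.6,"dz":0,"ax":0,"ay":0,"az":0.02},{"dx":0.6,"dy":2.6,"dz":1,"ax":0,"ay":0,"az":0.006},{"dx":0.5,"dy":2.6,"dz":1.5,"ax":0,"ay":0,"az":0},{"dx":0.5,"dy":2.6,"dz":1.5,"ax":0,"ay":0,"az":0},{"dx":0,"dy":0,"dz":2,"ax":0,"ay":0,"az":0},{"dx":0,"dy":0,"dz":2,"ax":0,"ay":0,"az":0},{"dx":0,"dy":0,"dz":2,"ax":0,"ay":0,"az":0},{"dx":0,"dy":0,"dz":0,"ax":0,"ay":0,"az":0},{"dx":0,"dy":0,"dz":0,"ax":0,"ay":0,"az":0}]' 4.5
python3 g.py .5616 .2143 .14 63
python3 - <<'E'
from h import *
from bench import manip
t=manip.grab_frame("top");s=manip.grab_frame("side")
for n,f in(("top1",t),("side1",s)): pickle.dump(f,open(f"pics/{n}.pkl","wb"))
a=cv2.resize(t["frame"][150:260,170:270],None,fx=4,fy=4,interpolation=cv2.INTER_CUBIC)
b=cv2.resize(s["frame"][130:240,200:300],None,fx=4,fy=4,interpolation=cv2.INTER_CUBIC)
im=np.hstack([a,b])
cv2.imwrite("pics/d.png",(255*(im[:,:,::-1]/255.)**.6).astype(np.uint8))
E
```

```text
t: 3.0
tool_pos: [0.559, 0.2146, 0.2037]
tcp_rot: [[0.45, 0.893, -0.001], [0.893, -0.45, -0.0], [-0.001, -0.0, -1.0]]
contact_force: [-0.3, 0.3, 0.7]
width: 0.475
t 3.0 pos [0.559  0.2146 0.2037] yaw 63.26585261784919 F [-0.2737  0.3068  0.7016] M [-0.0013 -0.0308 -0.0039] w 0.47512329334856135 j [-44.5166  43.4571]
delta cm tool: [0.0936 0.2519 6.3672] tilt [-0.0005 -0.0004 -1.    ]
az 0.004640003506514631
```

View pics/d.png

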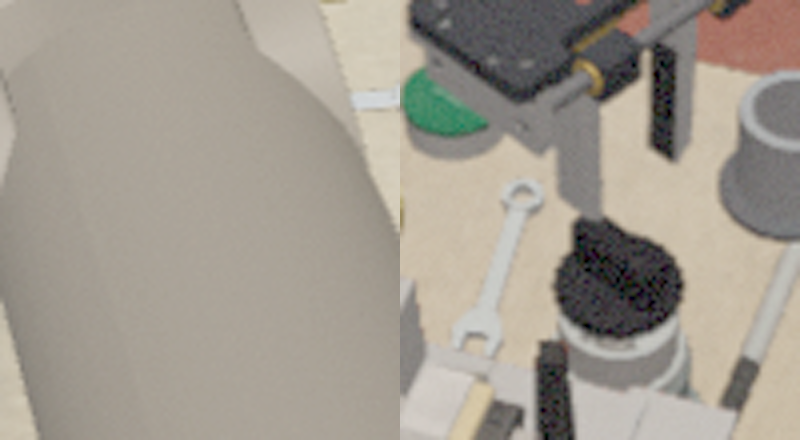

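The side view shows the open fingers above the cap, with tips at crop (580,210) and (672,158) and the bar's far end at (590,222). The arm hides the top view. A quick projection check comes next, then I'll descend.

```bash
python3 - <<'E'
from h import *
s=load("side1")
X=np.array([.45,.893,0]);p=np.array([.559,.2146,.1957])
cr=lambda P:(proj(s,P)-[200,130])*4+[400,0]
for k in(-1,1): print("inner tip",k,[cr(p+k*.0223*X+e*.008*np.array([.893,-.45,0])) for e in(-1,1)])
c=np.array([.5616,.2143,.156]);a=np.radians(-27);B=np.array([np.cos(a),np.sin(a),0]);N=np.array([-B[1],B[0],0])
for i in(1,-1):
  for j in(1,-1): print("bar top",i,j,cr(c+i*.026*B+j*.009*N), "foot",cr(c+i*.026*B+j*.009*N-[0,0,.028]))
print("disc c",cr([.5616,.2143,.128]))
G=s["frame"][184:216,236:272].mean(2)
m=(G<55).astype(np.uint8);c=max(cv2.findContours(m,0,1)[0],key=cv2.contourArea)
x=cv2.boundingRect(c);print("disc bbox crop",[(x[0]+36)*4+400,(x[1]+54)*4,x[2]*4,x[3]*4])
th=np.linspace(0,6.28,200);E=np.array([cr([.5616+.032*np.cos(q),.2143+.032*np.sin(q),.128]) for q in th]);print("pred disc",E.min(0),E.max(0))
E
```

```text
inner tip -1 [array([671.4483, 163.7277]), array([646.7297, 146.3502])]
inner tip 1 [array([603.0175, 214.4387]), array([578.312 , 196.0711])]
bar top 1 1 [569.0944 216.3721] foot [570.5216 254.2508]
bar top 1 -1 [595.8134 196.9831] foot [596.5643 234.9612]
bar top -1 1 [645.8945 274.8671] foot [645.3841 312.423 ]
bar top -1 -1 [672.6467 254.2388] foot [671.4583 291.9322]
disc c [620.4744 272.899 ]
disc bbox crop [556, 216, 128, 124]
pred disc [555.1372 224.1516] [685.8601 324.2763]
```

Disc extents agree with the prediction to about 1 px, so I'll descend in two stages.

```bash
python3 -m inch '[{"dx":0.1,"dy":0.25,"dz":1,"ax":0,"ay":0,"az":0},{"dx":0,"dy":0,"dz":1,"ax":0,"ay":0,"az":0},{"dx":0,"dy":0,"dz":1,"ax":0,"ay":0,"az":0},{"dx":0,"dy":0,"dz":1,"ax":0,"ay":0,"az":0},{"dx":0,"dy":0,"dz":0.7,"ax":0,"ay":0,"az":0},{"dx":0,"dy":0,"dz":0.6,"ax":0,"ay":0,"az":0},{"dx":0,"dy":0,"dz":0.5,"ax":0,"ay":0,"az":0},{"dx":0,"dy":0,"dz":0.4,"ax":0,"ay":0,"az":0},{"dx":0,"dy":0,"dz":0,"ax":0,"ay":0,"az":0},{"dx":0,"dy":0,"dz":0,"ax":0,"ay":0,"az":0}]' 4.5
python3 g.py .5616 .2143 .14 63
```

```text
t: 4.1
tool_pos: [0.5618, 0.2141, 0.1416]
tcp_rot: [[0.45, 0.893, 0.0], [0.893, -0.45, 0.0], [0.0, 0.0, -1.0]]
contact_force: [-0.4, -0.5, -0.5]
width: 0.478
t 4.1 pos [0.5618 0.2141 0.1416] yaw 63.251185893909934 F [-0.3911 -0.4676 -0.4564] M [ 0.0014  0.0308 -0.0137] w 0.47848384090774043 j [-43.2201  45.2922]
delta cm tool: [ 0.0078 -0.0293  0.1612] tilt [ 0.0001  0.     -1.    ]
az 0.004384020883293522
```

Close softly first to check centring, both with force and torque.

```bash
python3 -m inch '[{"dx":0,"dy":0,"dz":0,"ax":0,"ay":0,"az":0},{"dx":0,"dy":0,"dz":0,"ax":0,"ay":0,"az":0},{"dx":0,"dy":0,"dz":0,"ax":0,"ay":0,"az":0},{"dx":0,"dy":0,"dz":0,"ax":0,"ay":0,"az":0},{"dx":0,"dy":0,"dz":0,"ax":0,"ay":0,"az":0},{"dx":0,"dy":0,"dz":0,"ax":0,"ay":0,"az":0},{"dx":0,"dy":0,"dz":0,"ax":0,"ay":0,"az":0},{"dx":0,"dy":0,"dz":0,"ax":0,"ay":0,"az":0}]' 0 8
python3 g.py .5616 .2143 .14 63
```

```text
t: 4.9
tool_pos: [0.5619, 0.2144, 0.1417]
tcp_rot: [[0.45, 0.893, 0.0], [0.893, -0.45, 0.0], [0.001, 0.0, -1.0]]
contact_force: [1.9, 2.4, 3.7]
width: 0.195
t 4.9 pos [0.5619 0.2144 0.1417] yaw 63.258276983758016 F [1.8666 2.3964 3.7154] M [ 0.8619 -0.357  -0.0326] w 0.19517714374912726 j [-43.2236  45.2944]
delta cm tool: [-0.0192 -0.0267  0.1668] tilt [ 0.0004  0.0004 -1.    ]
az 0.004507783748697295
```

```bash
python3 -m inch '[{"dx":0.05,"dy":0,"dz":0,"ax":0,"ay":0,"az":0},{"dx":0,"dy":0,"dz":0,"ax":0,"ay":0,"az":0},{"dx":0,"dy":0,"dz":0,"ax":0,"ay":0,"az":0},{"dx":0,"dy":0,"dz":0,"ax":0,"ay":0,"az":0}]' 0 45
python3 g.py .5616 .2143 .134 63
```

```text
t: 5.3
tool_pos: [0.5621, 0.2147, 0.1416]
tcp_rot: [[0.45, 0.893, 0.0], [0.893, -0.45, 0.0], [0.0, 0.0, -1.0]]
contact_force: [3.2, 4.7, 3.1]
width: 0.185
t 5.3 pos [0.5621 0.2147 0.1416] yaw 63.25255988687319 F [3.225  4.7314 3.0933] M [ 1.1923 -0.6419 -0.1195] w 0.18535988180586857 j [-43.2384  45.2656]
delta cm tool: [-0.0621 -0.0288  0.7587] tilt [ 0.0004  0.0003 -1.    ]
az 0.0044080015844016295
```

```bash
python3 -m inch '[{"dx":0.08,"dy":0,"dz":0,"ax":0,"ay":0,"az":0},{"dx":0,"dy":0,"dz":0,"ax":0,"ay":0,"az":0},{"dx":0,"dy":0,"dz":0,"ax":0,"ay":0,"az":0}]'
python3 g.py .5616 .2143 .134 63
```

```text
t: 5.6
tool_pos: [0.5623, 0.2149, 0.1415]
tcp_rot: [[0.45, 0.893, -0.0], [0.893, -0.45, -0.0], [-0.001, -0.0, -1.0]]
contact_force: [0.2, 1.6, 5.8]
width: 0.189
t 5.6 pos [0.5623 0.2149 0.1415] yaw 63.23601360054852 F [0.206  1.6091 5.8199] M [ 0.4134 -0.1697 -0.0382] w 0.18910482766555567 j [-43.2573  45.2267]
delta cm tool: [-0.0804 -0.0339  0.7528] tilt [-0.0003 -0.0004 -1.    ]
az 0.004119214409058323
```

```bash
python3 -m inch '[{"dx":0.02,"dy":0,"dz":0.2,"ax":0,"ay":0,"az":0},{"dx":0,"dy":0,"dz":0.2,"ax":0,"ay":0,"az":0},{"dx":0,"dy":0,"dz":0.2,"ax":0,"ay":0,"az":0},{"dx":0,"dy":0,"dz":0,"ax":0,"ay":0,"az":0},{"dx":0,"dy":0,"dz":0,"ax":0,"ay":0,"az":0}]'
python3 g.py .5616 .2143 .134 63
```

```text
t: 6.1
tool_pos: [0.5623, 0.2149, 0.1358]
tcp_rot: [[0.45, 0.893, -0.0], [0.893, -0.45, -0.0], [-0.001, -0.0, -1.0]]
contact_force: [-1.1, 0.6, 9.8]
width: 0.189
t 6.1 pos [0.5623 0.2149 0.1358] yaw 63.234087160191244 F [-1.1284  0.6116  9.7536] M [ 0.0231  0.364  -0.0384] w 0.1888439323179116 j [-43.1367  45.3851]
delta cm tool: [-0.0875 -0.0371  0.1752] tilt [-0.0004 -0.0005 -1.    ]
az 0.004085591681980607
```

```bash
python3 -m inch '[{"dx":0,"dy":0,"dz":0.15,"ax":0,"ay":0,"az":0},{"dx":0,"dy":0,"dz":0.13,"ax":0,"ay":0,"az":0},{"dx":0,"dy":0,"dz":0,"ax":0,"ay":0,"az":0},{"dx":0,"dy":0,"dz":0,"ax":0,"ay":0,"az":0}]'
python3 g.py .5616 .2143 .134 63
```

```text
t: 6.5
tool_pos: [0.5624, 0.2149, 0.1331]
tcp_rot: [[0.45, 0.893, -0.0], [0.893, -0.45, -0.0], [-0.0, -0.0, -1.0]]
contact_force: [-1.4, 0.1, 12.6]
width: 0.191
t 6.5 pos [0.5624 0.2149 0.1331] yaw 63.23016870477928 F [-1.3716  0.0938 12.5503] M [-0.1021  0.5806  0.0224] w 0.19149823307244962 j [-43.0769  45.4649]
delta cm tool: [-0.0874 -0.0443 -0.0874] tilt [-0.0003 -0.0004 -1.    ]
az 0.004017201733449263
```

```bash
python3 -m inch '[{"dx":0,"dy":0,"dz":0.05,"ax":0,"ay":0,"az":0},{"dx":0,"dy":0,"dz":0,"ax":0,"ay":0,"az":-0.05},{"dx":0,"dy":0,"dz":0,"ax":0,"ay":0,"az":-0.05},{"dx":0,"dy":0,"dz":0,"ax":0,"ay":0,"az":-0.05},{"dx":0,"dy":0,"dz":0,"ax":0,"ay":0,"az":-0.05},{"dx":0,"dy":0,"dz":0,"ax":0,"ay":0,"az":0}]'
python3 g.py .5616 .2143 .134 63
```

```text
t: 7.1
tool_pos: [0.5628, 0.2149, 0.1329]
tcp_rot: [[0.262, 0.965, 0.0], [0.965, -0.262, -0.0], [-0.0, 0.0, -1.0]]
contact_force: [0.2, 0.0, 13.0]
width: 0.184
t 7.1 pos [0.5628 0.2149 0.1329] yaw 74.79605576814917 F [ 0.1917  0.0082 13.0022] M [-0.0383  0.166  -0.0317] w 0.18401346219653275 j [-41.0142  55.7764]
delta cm tool: [-0.0861 -0.096  -0.115 ] tilt [ 0.0004 -0.0001 -1.    ]
az 0.20588001190307192
```

```bash
python3 -m inch '[{"dx":0,"dy":0,"dz":0.02,"ax":0,"ay":0,"az":-0.06},{"dx":0,"dy":0,"dz":0,"ax":0,"ay":0,"az":-0.06},{"dx":0,"dy":0,"dz":0,"ax":0,"ay":0,"az":-0.06},{"dx":0,"dy":0,"dz":0,"ax":0,"ay":0,"az":-0.06},{"dx":0,"dy":0,"dz":0,"ax":0,"ay":0,"az":-0.06},{"dx":0,"dy":0,"dz":0,"ax":0,"ay":0,"az":-0.06},{"dx":0,"dy":0,"dz":0,"ax":0,"ay":0,"az":-0.06},{"dx":0,"dy":0,"dz":0,"ax":0,"ay":0,"az":-0.06},{"dx":0,"dy":0,"dz":0,"ax":0,"ay":0,"az":-0.06},{"dx":0,"dy":0,"dz":0,"ax":0,"ay":0,"az":-0.06},{"dx":0,"dy":0,"dz":0,"ax":0,"ay":0,"az":0},{"dx":0,"dy":0,"dz":0,"ax":0,"ay":0,"az":0}]'
python3 g.py .5616 .2143 .134 63
```

```text
t: 8.3
tool_pos: [0.5629, 0.2148, 0.1327]
tcp_rot: [[-0.327, 0.945, 0.001], [0.945, 0.327, -0.0], [-0.0, 0.001, -1.0]]
contact_force: [-0.5, -0.3, 12.6]
width: 0.189
t 8.3 pos [0.5629 0.2148 0.1327] yaw 109.06457921148733 F [-0.481  -0.3099 12.577 ] M [-0.0343  0.0699  0.056 ] w 0.18908860307078346 j [-35.0605  86.5095]
delta cm tool: [-0.0091 -0.1399 -0.1291] tilt [ 0.0007 -0.0002 -1.    ]
az 0.8039785757861871
```

The teeth are clear and the cap turns freely. From here I'll feel for the stop in 1.2° steps, halting when the torque rises.

```bash
cat > chk.py <<'E'
import sys
from h import *
from bench import manip
s=manip.get_state();R=s["tcp_rot"];m=s["ft_torque"][2]
print("yaw %.2f Mz %.3f F %s z %.4f"%(np.degrees(np.arctan2(R[1,0],R[0,0])),m,s["contact_force"],s["tool_pos"][2]))
sys.exit(abs(m)>0.16)
E
w='python3 chk.py'
python3 -m inch '[{"dx":0,"dy":0,"dz":0.03,"ax":0,"ay":0,"az":-0.04},{"dx":0,"dy":0,"dz":0,"ax":0,"ay":0,"az":-0.04},{"dx":0,"dy":0,"dz":0,"ax":0,"ay":0,"az":0}]' >/dev/null && $w &&
python3 -m inch '[{"dx":0,"dy":0,"dz":0,"ax":0,"ay":0,"az":-0.02},{"dx":0,"dy":0,"dz":0,"ax":0,"ay":0,"az":-0.02},{"dx":0,"dy":0,"dz":0,"ax":0,"ay":0,"az":0}]' >/dev/null && $w &&
python3 -m inch '[{"dx":0,"dy":0,"dz":0,"ax":0,"ay":0,"az":-0.02},{"dx":0,"dy":0,"dz":0,"ax":0,"ay":0,"az":0}]' >/dev/null && $w &&
python3 -m inch '[{"dx":0,"dy":0,"dz":0,"ax":0,"ay":0,"az":-0.02},{"dx":0,"dy":0,"dz":0,"ax":0,"ay":0,"az":0}]' >/dev/null && $w &&
python3 -m inch '[{"dx":0,"dy":0,"dz":0,"ax":0,"ay":0,"az":-0.02},{"dx":0,"dy":0,"dz":0,"ax":0,"ay":0,"az":0}]' >/dev/null && $w &&
python3 -m inch '[{"dx":0,"dy":0,"dz":0,"ax":0,"ay":0,"az":-0.02},{"dx":0,"dy":0,"dz":0,"ax":0,"ay":0,"az":0}]' >/dev/null && $w &&
python3 -m inch '[{"dx":0,"dy":0,"dz":0,"ax":0,"ay":0,"az":-0.02},{"dx":0,"dy":0,"dz":0,"ax":0,"ay":0,"az":0}]' >/dev/null && $w &&
python3 -m inch '[{"dx":0,"dy":0,"dz":0,"ax":0,"ay":0,"az":-0.02},{"dx":0,"dy":0,"dz":0,"ax":0,"ay":0,"az":0}]' >/dev/null && $w &&
python3 -m inch '[{"dx":0,"dy":0,"dz":0,"ax":0,"ay":0,"az":-0.02},{"dx":0,"dy":0,"dz":0,"ax":0,"ay":0,"az":0}]' >/dev/null && $w
```

```text
yaw 113.73 Mz -0.022 F [-0.3573  0.0052 14.1749] z 0.1324False
```

```bash
sed -i 's/sys.exit(abs(m)>0.16)/sys.exit(int(abs(m)>0.16))/' chk.py
w='python3 chk.py'
python3 -m inch '[{"dx":0,"dy":0,"dz":0,"ax":0,"ay":0,"az":-0.02},{"dx":0,"dy":0,"dz":0,"ax":0,"ay":0,"az":-0.02},{"dx":0,"dy":0,"dz":0,"ax":0,"ay":0,"az":0}]' >/dev/null && $w &&
python3 -m inch '[{"dx":0,"dy":0,"dz":0,"ax":0,"ay":0,"az":-0.02},{"dx":0,"dy":0,"dz":0,"ax":0,"ay":0,"az":0}]' >/dev/null && $w &&
python3 -m inch '[{"dx":0,"dy":0,"dz":0,"ax":0,"ay":0,"az":-0.02},{"dx":0,"dy":0,"dz":0,"ax":0,"ay":0,"az":0}]' >/dev/null && $w &&
python3 -m inch '[{"dx":0,"dy":0,"dz":0,"ax":0,"ay":0,"az":-0.02},{"dx":0,"dy":0,"dz":0,"ax":0,"ay":0,"az":0}]' >/dev/null && $w &&
python3 -m inch '[{"dx":0,"dy":0,"dz":0,"ax":0,"ay":0,"az":-0.02},{"dx":0,"dy":0,"dz":0,"ax":0,"ay":0,"az":0}]' >/dev/null && $w &&
python3 -m inch '[{"dx":0,"dy":0,"dz":0,"ax":0,"ay":0,"az":-0.02},{"dx":0,"dy":0,"dz":0,"ax":0,"ay":0,"az":0}]' >/dev/null && $w &&
python3 -m inch '[{"dx":0,"dy":0,"dz":0,"ax":0,"ay":0,"az":-0.02},{"dx":0,"dy":0,"dz":0,"ax":0,"ay":0,"az":0}]' >/dev/null && $w &&
python3 -m inch '[{"dx":0,"dy":0,"dz":0,"ax":0,"ay":0,"az":-0.02},{"dx":0,"dy":0,"dz":0,"ax":0,"ay":0,"az":0}]' >/dev/null && $w &&
python3 -m inch '[{"dx":0,"dy":0,"dz":0,"ax":0,"ay":0,"az":-0.02},{"dx":0,"dy":0,"dz":0,"ax":0,"ay":0,"az":0}]' >/dev/null && $w
```

```text
yaw 115.98 Mz 0.004 F [-0.1319 -0.3664 13.3563] z 0.1325
yaw 117.12 Mz -0.003 F [-0.665  -0.1874 13.0096] z 0.1324
yaw 118.27 Mz -0.037 F [-0.4837 -0.546  13.7015] z 0.1324
yaw 119.41 Mz -0.008 F [ 0.221   0.3234 13.2118] z 0.1324
yaw 120.56 Mz -0.037 F [ 0.0901 -0.4872 13.7483] z 0.1324
yaw 121.71 Mz -0.055 F [-0.4451 -0.206  13.3022] z 0.1324
yaw 122.85 Mz -0.024 F [ 0.8074 -1.0642 14.0574] z 0.1324
yaw 124.00 Mz -0.003 F [ 0.0919 -0.133  13.7258] z 0.1324
yaw 125.14 Mz -0.080 F [-0.1218  1.2001 14.3933] z 0.1324
```

```bash
w='python3 chk.py'
python3 -m inch '[{"dx":0,"dy":0,"dz":0,"ax":0,"ay":0,"az":-0.02},{"dx":0,"dy":0,"dz":0,"ax":0,"ay":0,"az":0}]' >/dev/null && $w &&
python3 -m inch '[{"dx":0,"dy":0,"dz":0,"ax":0,"ay":0,"az":-0.02},{"dx":0,"dy":0,"dz":0,"ax":0,"ay":0,"az":0}]' >/dev/null && $w &&
python3 -m inch '[{"dx":0,"dy":0,"dz":0,"ax":0,"ay":0,"az":-0.02},{"dx":0,"dy":0,"dz":0,"ax":0,"ay":0,"az":0}]' >/dev/null && $w &&
python3 -m inch '[{"dx":0,"dy":0,"dz":0,"ax":0,"ay":0,"az":-0.02},{"dx":0,"dy":0,"dz":0,"ax":0,"ay":0,"az":0}]' >/dev/null && $w &&
python3 -m inch '[{"dx":0,"dy":0,"dz":0,"ax":0,"ay":0,"az":-0.02},{"dx":0,"dy":0,"dz":0,"ax":0,"ay":0,"az":0}]' >/dev/null && $w &&
python3 -m inch '[{"dx":0,"dy":0,"dz":0,"ax":0,"ay":0,"az":-0.02},{"dx":0,"dy":0,"dz":0,"ax":0,"ay":0,"az":0}]' >/dev/null && $w &&
python3 -m inch '[{"dx":0,"dy":0,"dz":0,"ax":0,"ay":0,"az":-0.02},{"dx":0,"dy":0,"dz":0,"ax":0,"ay":0,"az":0}]' >/dev/null && $w &&
python3 -m inch '[{"dx":0,"dy":0,"dz":0,"ax":0,"ay":0,"az":-0.02},{"dx":0,"dy":0,"dz":0,"ax":0,"ay":0,"az":0}]' >/dev/null && $w &&
python3 -m inch '[{"dx":0,"dy":0,"dz":0,"ax":0,"ay":0,"az":-0.02},{"dx":0,"dy":0,"dz":0,"ax":0,"ay":0,"az":0}]' >/dev/null && $w
```

```text
yaw 126.30 Mz -0.150 F [-1.0122  1.2871 13.5967] z 0.1324
yaw 127.45 Mz -0.208 F [-2.2815  2.5206 13.8054] z 0.1324
```

```bash
python3 -m inch '[{"dx":0,"dy":0,"dz":0,"ax":0,"ay":0,"az":-0.015},{"dx":0,"dy":0,"dz":0,"ax":0,"ay":0,"az":0}]' >/dev/null; python3 chk.py
python3 -m inch '[{"dx":0,"dy":0,"dz":0,"ax":0,"ay":0,"az":0}]' >/dev/null; python3 chk.py
```

```text
yaw 128.29 Mz -0.377 F [-2.9004  2.0069 13.9626] z 0.1324
yaw 128.26 Mz -0.440 F [-2.9624  2.653  14.6179] z 0.1324
```

That is clearly the stop, and at 0.44 N m the torque is above what I wanted. I'll ease back about 2° before lifting.

```bash
python3 -m inch '[{"dx":0,"dy":0,"dz":0,"ax":0,"ay":0,"az":0.035},{"dx":0,"dy":0,"dz":0,"ax":0,"ay":0,"az":0},{"dx":0,"dy":0,"dz":0,"ax":0,"ay":0,"az":0}]' >/dev/null; python3 chk.py
python3 g.py .5616 .2143 .2 126
```

```text
yaw 126.27 Mz 0.008 F [-2.4002  2.3247 13.6091] z 0.1324
t 11.5 pos [0.5625 0.2154 0.1324] yaw 126.26857017729402 F [-2.4002  2.3247 13.6091] M [0.4872 0.5845 0.0081] w 0.18991086217134603 j [-32.1545 102.0126]
delta cm tool: [-0.0311 -0.1352 -6.7643] tilt [ 0.0003  0.0001 -1.    ]
az 0.004687433866445624
```

```bash
w='python3 chk.py'
python3 -m inch '[{"dx":0,"dy":0,"dz":-0.3,"ax":0,"ay":0,"az":0},{"dx":0,"dy":0,"dz":-0.3,"ax":0,"ay":0,"az":0},{"dx":0,"dy":0,"dz":-0.3,"ax":0,"ay":0,"az":0},{"dx":0,"dy":0,"dz":0,"ax":0,"ay":0,"az":0}]' >/dev/null; $w
python3 -m inch '[{"dx":0,"dy":0,"dz":-0.2,"ax":0,"ay":0,"az":0},{"dx":0,"dy":0,"dz":-0.2,"ax":0,"ay":0,"az":0},{"dx":0,"dy":0,"dz":0,"ax":0,"ay":0,"az":0}]' >/dev/null; $w
```

```text
yaw 126.27 Mz -0.055 F [0.1342 2.8425 5.958 ] z 0.1411
yaw 126.27 Mz -0.010 F [-0.474   1.1645  1.5476] z 0.1447
```

```bash
w='python3 chk.py'
python3 -m inch '[{"dx":0,"dy":0,"dz":-0.3,"ax":0,"ay":0,"az":0},{"dx":0,"dy":0,"dz":-0.4,"ax":0,"ay":0,"az":0},{"dx":0,"dy":0,"dz":-0.4,"ax":0,"ay":0,"az":0},{"dx":0,"dy":0,"dz":0,"ax":0,"ay":0,"az":0}]' >/dev/null; $w
python3 -m inch '[{"dx":0,"dy":0,"dz":-0.7,"ax":0,"ay":0,"az":0},{"dx":0,"dy":0,"dz":-0.9,"ax":0,"ay":0,"az":0},{"dx":0,"dy":0,"dz":-0.9,"ax":0,"ay":0,"az":0},{"dx":0,"dy":0,"dz":-0.9,"ax":0,"ay":0,"az":0},{"dx":0,"dy":0,"dz":-0.9,"ax":0,"ay":0,"az":0},{"dx":0,"dy":0,"dz":-0.9,"ax":0,"ay":0,"az":0},{"dx":0,"dy":0,"dz":0,"ax":0,"ay":0,"az":0},{"dx":0,"dy":0,"dz":0,"ax":0,"ay":0,"az":0}]' >/dev/null; python3 g.py .519 .0155 .205 63
python3 - <<'E'
from h import *
from bench import manip
s=manip.grab_frame("side");pickle.dump(s,open("pics/side2.pkl","wb"))
b=cv2.resize(s["frame"][100:240,190:330],None,fx=4,fy=4,interpolation=cv2.INTER_CUBIC)
cv2.imwrite("pics/e.png",(255*(b[:,:,::-1]/255.)**.6).astype(np.uint8))
E
```

```text
yaw 126.27 Mz -0.007 F [ 0.54   -0.4095 -1.9757] z 0.1563
t 13.4 pos [0.5624 0.2154 0.2077] yaw 126.27708668513698 F [-0.28   -0.2948 -1.3265] M [ 0.0246 -0.0088  0.0293] w 0.18507321606361313 j [-32.6862 101.4605]
delta cm tool: [-13.5493 -15.329    0.2714] tilt [ 0.0002  0.0001 -1.    ]
az 1.1043935037255048
```

View pics/e.png

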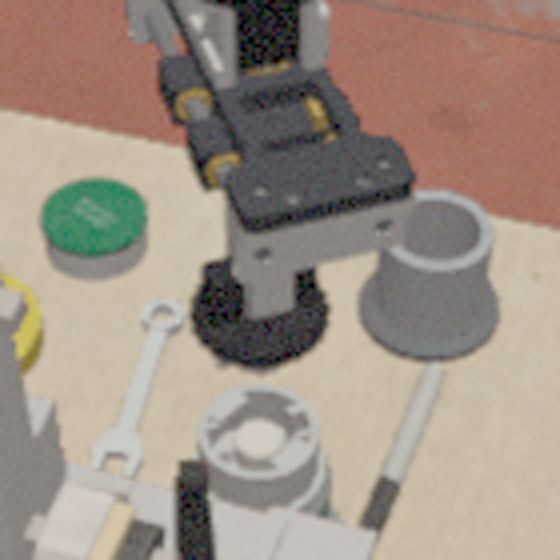

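The cap is free of the pot, and the open neck shows at (260,435). I'll carry it to the holder at (432,225).

```bash

python3 -m inch '[{"dx":-0.7,"dy":-0.8,"dz":0,"ax":0,"ay":0,"az":0},{"dx":-1.3,"dy":-1.5,"dz":0,"ax":0,"ay":0,"az":0},{"dx":-1.3,"dy":-1.5,"dz":0,"ax":0,"ay":0,"az":0},{"dx":-1.3,"dy":-1.5,"dz":0,"ax":0,"ay":0,"az":0},{"dx":-1.3,"dy":-1.5,"dz":0,"ax":0,"ay":0,"az":0},{"dx":-1.3,"dy":-1.5,"dz":0,"ax":0,"ay":0,"az":0},{"dx":-1.3,"dy":-1.5,"dz":0,"ax":0,"ay":0,"az":0},{"dx":-1.3,"dy":-1.5,"dz":0,"ax":0,"ay":0,"az":0},{"dx":-1.3,"dy":-1.5,"dz":0,"ax":0,"ay":0,"az":0},{"dx":-1.3,"dy":-1.5,"dz":0,"ax":0,"ay":0,"az":0},{"dx":-1.2,"dy":-1,"dz":0,"ax":0,"ay":0,"az":0},{"dx":0,"dy":0,"dz":0,"ax":0,"ay":0,"az":0},{"dx":0,"dy":0,"dz":0,"ax":0,"ay":0,"az":0}]' >/dev/null; python3 g.py .5196 .0155 .145 63
```

```text
t 14.75 pos [0.5192 0.0144 0.2079] yaw 126.19236392418283 F [ 0.0759  0.5054 -0.6355] M [ 0.095   0.0779 -0.0221] w 0.1855051345203944 j [-19.6559 120.1417]
delta cm tool: [0.0633 0.094  6.2859] tilt [ 0.0003  0.0003 -1.    ]
az 1.1029148125954746
```

```bash

python3 -m inch '[{"dx":0.06,"dy":0.09,"dz":1,"ax":0,"ay":0,"az":0},{"dx":0,"dy":0,"dz":1.4,"ax":0,"ay":0,"az":0},{"dx":0,"dy":0,"dz":1.4,"ax":0,"ay":0,"az":0},{"dx":0,"dy":0,"dz":1.4,"ax":0,"ay":0,"az":0},{"dx":0,"dy":0,"dz":1.4,"ax":0,"ay":0,"az":0},{"dx":0,"dy":0,"dz":1.4,"ax":0,"ay":0,"az":0},{"dx":0,"dy":0,"dz":0,"ax":0,"ay":0,"az":0},{"dx":0,"dy":0,"dz":0,"ax":0,"ay":0,"az":0}]' >/dev/null; python3 g.py .5196 .0155 .0936
python3 - <<'E'
from h import *
from bench import manip
s=manip.grab_frame("side");pickle.dump(s,open("pics/side3.pkl","wb"))
b=cv2.resize(s["frame"][110:200,250:350],None,fx=6,fy=6,interpolation=cv2.INTER_CUBIC)
cv2.imwrite("pics/f.png",(255*(b[:,:,::-1]/255.)**.5).astype(np.uint8))
cr=lambda P:(proj(s,P)-[250,110])*6
print(cr([.5196,.0155,.07]),cr([.5196,.0155,.075]),[cr([.5196+.022*np.cos(a),.0155+.022*np.sin(a),.1]) for a in np.arange(4)*np.pi/2])
E
```

```text
t 15.55 pos [0.5197 0.0166 0.1274] yaw 126.31241058747506 F [ 0.3919  0.045  -1.3815] M [0.0658 0.0136 0.044 ] w 0.19240944290225312 j [-18.9154 121.6282]
delta cm tool: [-0.0847 -0.0746  3.3816] tilt [-0.0008 -0.0002 -1.    ]
[292.1231 279.8724] [293.082  270.6413] [array([242.1238, 211.3199]), array([283.7039, 261.4847]), array([354.4161, 235.6333]), array([311.8597, 186.4426])]
```

View pics/f.png

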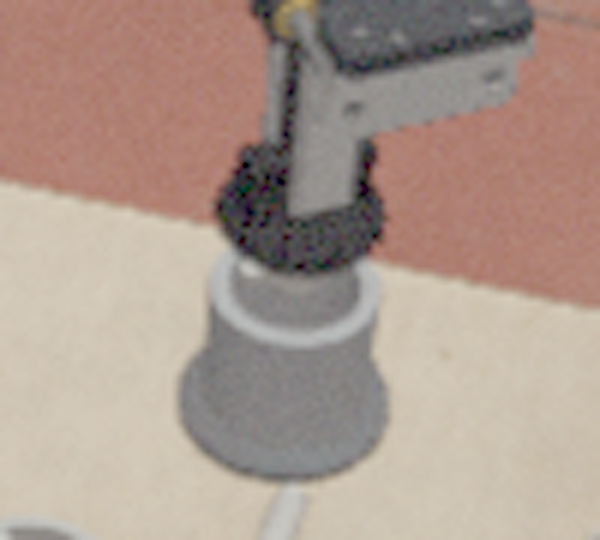

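The disc is centred at column 301 and the holder rim at 294; perspective should put them about 7 px apart at this height, so they are aligned. Lowering, slowly at the end.

```bash
w='python3 chk.py'
python3 -m inch '[{"dx":-0.05,"dy":-0.04,"dz":0.5,"ax":0,"ay":0,"az":0},{"dx":0,"dy":0,"dz":0.6,"ax":0,"ay":0,"az":0},{"dx":0,"dy":0,"dz":0,"ax":0,"ay":0,"az":0}]' >/dev/null; $w
python3 -m inch '[{"dx":0,"dy":0,"dz":0.6,"ax":0,"ay":0,"az":0},{"dx":0,"dy":0,"dz":0.6,"ax":0,"ay":0,"az":0},{"dx":0,"dy":0,"dz":0.4,"ax":0,"ay":0,"az":0},{"dx":0,"dy":0,"dz":0,"ax":0,"ay":0,"az":0},{"dx":0,"dy":0,"dz":0,"ax":0,"ay":0,"az":0}]' >/dev/null; $w
```

```text
yaw 126.28 Mz 0.025 F [ 0.8079 -1.1293 -1.8433] z 0.1160
yaw 126.27 Mz -0.031 F [-0.5869  0.3636 -1.3911] z 0.1006
```

```bash
sed 's/abs(m)>0.16/s["contact_force"][2]>2/' chk.py > chz.py; w='python3 chz.py'
python3 -m inch '[{"dx":0,"dy":0,"dz":0.2,"ax":0,"ay":0,"az":0},{"dx":0,"dy":0,"dz":0.2,"ax":0,"ay":0,"az":0},{"dx":0,"dy":0,"dz":0,"ax":0,"ay":0,"az":0}]' >/dev/null; $w &&
python3 -m inch '[{"dx":0,"dy":0,"dz":0.1,"ax":0,"ay":0,"az":0},{"dx":0,"dy":0,"dz":0,"ax":0,"ay":0,"az":0}]' >/dev/null && $w &&
python3 -m inch '[{"dx":0,"dy":0,"dz":0.1,"ax":0,"ay":0,"az":0},{"dx":0,"dy":0,"dz":0,"ax":0,"ay":0,"az":0}]' >/dev/null && $w &&
python3 -m inch '[{"dx":0,"dy":0,"dz":0.1,"ax":0,"ay":0,"az":0},{"dx":0,"dy":0,"dz":0,"ax":0,"ay":0,"az":0}]' >/dev/null && $w &&
python3 -m inch '[{"dx":0,"dy":0,"dz":0.1,"ax":0,"ay":0,"az":0},{"dx":0,"dy":0,"dz":0,"ax":0,"ay":0,"az":0}]' >/dev/null && $w &&
python3 -m inch '[{"dx":0,"dy":0,"dz":0.1,"ax":0,"ay":0,"az":0},{"dx":0,"dy":0,"dz":0,"ax":0,"ay":0,"az":0}]' >/dev/null && $w
```

```text
yaw 126.27 Mz -0.011 F [ 0.2345 -0.7341 -2.2113] z 0.0965
yaw 126.28 Mz 0.003 F [ 1.1314  0.5188 -1.0124] z 0.0956
yaw 126.28 Mz 0.009 F [-0.6571 -0.6293  0.1172] z 0.0946
yaw 126.27 Mz -0.009 F [-0.1208  0.5949  0.4986] z 0.0937
yaw 126.28 Mz 0.032 F [-7.1867  1.6375 17.059 ] z 0.0933
```

Contact came at z 0.0935, exactly the height predicted for seating. I'll ease off, open and rise.

```bash

python3 -m inch '[{"dx":0,"dy":0,"dz":-0.07,"ax":0,"ay":0,"az":0},{"dx":0,"dy":0,"dz":0,"ax":0,"ay":0,"az":0}]' >/dev/null; python3 chz.py
python3 -m inch '[{"dx":0,"dy":0,"dz":0,"ax":0,"ay":0,"az":0},{"dx":0,"dy":0,"dz":0,"ax":0,"ay":0,"az":0},{"dx":0,"dy":0,"dz":0,"ax":0,"ay":0,"az":0},{"dx":0,"dy":0,"dz":0,"ax":0,"ay":0,"az":0},{"dx":0,"dy":0,"dz":0,"ax":0,"ay":0,"az":0}]' 4.5; python3 chz.py
```

```text
yaw 126.28 Mz 0.055 F [-0.6603  1.0803  2.8628] z 0.0934
t: 18.2
tool_pos: [0.5199, 0.0156, 0.0933]
tcp_rot: [[-0.592, 0.806, -0.0], [0.806, 0.592, -0.0], [0.0, -0.0, -1.0]]
contact_force: [-0.4, -1.2, 0.4]
width: 0.482
yaw 126.28 Mz 0.017 F [-0.3702 -1.1723  0.4418] z 0.0933
```

```bash

python3 -m inch '[{"dx":0,"dy":0,"dz":-0.5,"ax":0,"ay":0,"az":0},{"dx":0,"dy":0,"dz":-1,"ax":0,"ay":0,"az":0},{"dx":0,"dy":0,"dz":-2,"ax":0,"ay":0,"az":0},{"dx":0,"dy":0,"dz":-2,"ax":0,"ay":0,"az":0},{"dx":0,"dy":0,"dz":-2,"ax":0,"ay":0,"az":0},{"dx":0,"dy":0,"dz":-2,"ax":0,"ay":0,"az":0},{"dx":0,"dy":0,"dz":-2,"ax":0,"ay":0,"az":0},{"dx":-1.7,"dy":-1.9,"dz":0,"ax":0,"ay":0,"az":0},{"dx":-1.7,"dy":-1.9,"dz":0,"ax":0,"ay":0,"az":0},{"dx":-1.7,"dy":-1.9,"dz":0,"ax":0,"ay":0,"az":0},{"dx":-1.7,"dy":-1.9,"dz":0,"ax":0,"ay":0,"az":0},{"dx":-1.7,"dy":-1.9,"dz":0,"ax":0,"ay":0,"az":0},{"dx":-1.7,"dy":-1.9,"dz":0,"ax":0,"ay":0,"az":0},{"dx":0,"dy":0,"dz":0,"ax":0,"ay":0,"az":0},{"dx":0,"dy":0,"dz":0,"ax":0,"ay":0,"az":0}]'
python3 - <<'E'
from h import *
from bench import manip
s=manip.grab_frame("side");t=manip.grab_frame("top")
b=cv2.resize(s["frame"][110:240,200:360],None,fx=3,fy=3,interpolation=cv2.INTER_CUBIC)
a=cv2.resize(t["frame"][170:300,200:330],None,fx=3,fy=3,interpolation=cv2.INTER_CUBIC)
im=np.hstack([b,a])[:,:800];cv2.imwrite("pics/g.png",(255*(im[:,:,::-1]/255.)**.6).astype(np.uint8))
E
```

```text
t: 19.7
tool_pos: [0.4884, -0.1342, 0.2091]
tcp_rot: [[-0.591, 0.807, 0.001], [0.807, 0.591, 0.0], [-0.0, 0.001, -1.0]]
contact_force: [0.3, 0.3, -0.2]
width: 0.48
```

View pics/g.png

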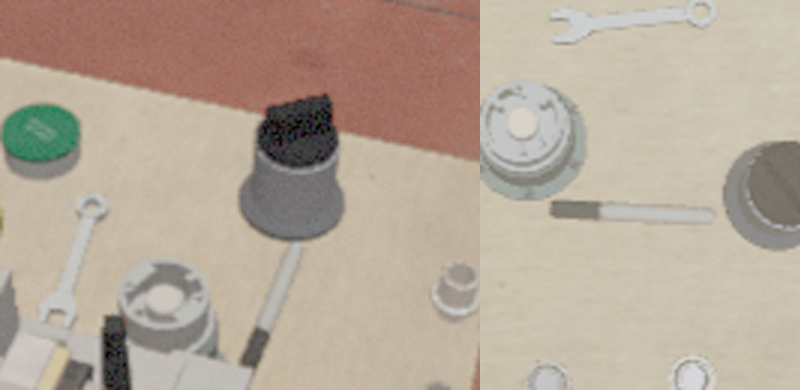

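The cap sits flat and centred on the holder at (298,140), the pot is open at (165,300), and the marker, spanner and cups are where they were. Handing in.

```bash
python3 -c "
from bench import manip
print(manip.hand_in())"
```

```text
the job is handed in; nothing more can be done
None
```

The pot is open, the cap is in the holder, and the job was handed in at about 20 s. No verdict was reported.

- **Pressing:** I pressed the cap about 9 mm down. The wrist sensor read 12.6 to 14.6 N throughout the turn, about 1 to 2 N below what the spring figures predict.
- **Turning:** The cap reached its stop about 62 to 64° from locked.
- **Over the torque guide:** The torque peaked at 0.44 N m against the stop for about 0.2 s, above the 0.3 N m suggested. I had added one more small step to be sure it was the stop, then eased back 2° before lifting. At that reading the push and both lugs together come to about 38 N by my estimate, under the 50 N limit.
- **Lifting and placing:** The cap came straight up without catching. It touched down in the holder with a reading of 17 N, at the height predicted for the disc resting on the rim.
- **Last check:** The final pictures show the cap upright, flat and centred in the holder. The marker, spanner, grease tin and cups looked unmoved, and the gripper was clear. The threadlock, tape and tape measure were not in those crops, but the arm did not go near them.

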